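Put the resin specimens in their colour-coded holders

TASK

Four resin-mounted metal specimens (red, green, black and cream cylinders) stand among other things on the blue bench mat, ready for the hardness tester. Put each one in the round holder whose rim has its own colour, polished face still up and flat on the floor of the recess; set each one down, do not drop it. Leave the magnifier and the white tin standing where they are.

Things in the scene. Friction and masses are not known exactly. Their poses are not given: they have to be found in the camera images.
- specimen_red_center (a point): The red specimen: an upright solid resin cylinder, red with a small pale metal spot on its top face, 32 mm in diameter and 18 mm tall, about 35 g, loose, standing on the bench mat. This point is its centre, half-way up (9 mm above its underside); z points up out of the polished top face.
- specimen_green_center (a point): The green specimen: an upright solid resin cylinder, dark green with a pale metal piece showing in its top face, 30 mm in diameter and 16 mm tall, about 35 g, loose, standing on the bench mat. This point is its centre, half-way up (8 mm above its underside); z points up out of the polished top face.
- specimen_black_center (a point): The black specimen: an upright solid resin cylinder, black with a small pale metal rectangle in its flat top face, 30 mm in diameter and 20 mm tall, about 35 g, loose, standing on the bench mat. This point is its centre, half-way up (10 mm above its underside); z points up out of the polished top face.
- specimen_cream_center (a point): The cream specimen: an upright solid resin cylinder, plain cream (off-white), 30 mm in diameter and 22 mm tall, about 35 g, loose, standing on the bench mat. This point is its centre, half-way up (11 mm above its underside); z points up out of the polished top face.
- holder_red_seat (a point): The red holder: a low round grey base 62 mm in diameter with a raised red rim and a plain grey floor, standing fixed on the mat. Inside the rim is a round recess 49 mm wide and 4 mm deep. This point is the centre of the recess floor, 6 mm above the mat; the rim's top is 4 mm above this point. z points up.
- holder_green_seat (a point): The green holder: a low round grey base 62 mm in diameter with a raised green rim and a plain grey floor, standing fixed on the mat. Inside the rim is a round recess 49 mm wide and 4 mm deep. This point is the centre of the recess floor, 6 mm above the mat; the rim's top is 4 mm above this point. z points up.
- holder_black_seat (a point): The black holder: a low round grey base 62 mm in diameter with a raised black rim and a plain grey floor, standing fixed on the mat. Inside the rim is a round recess 49 mm wide and 4 mm deep. This point is the centre of the recess floor, 6 mm above the mat; the rim's top is 4 mm above this point. z points up.
- holder_cream_seat (a point): The cream holder: a low round grey base 62 mm in diameter with a raised cream rim and a plain grey floor, standing fixed on the mat. Inside the rim is a round recess 49 mm wide and 4 mm deep. This point is the centre of the recess floor, 6 mm above the mat; the rim's top is 4 mm above this point. z points up.
- loupe_center (a point): Bystander: a stand magnifier, a black open tube with a glass lens and a wider rim, 39 mm in diameter, 34 mm tall, loose. Taller and wider than the black specimen. This point is its centre, half-way up.
- paste_tin_center (a point): Bystander: a round white tin with a yellow disc on its lid, 59 mm in diameter, 22 mm tall, loose. This point is its centre, half-way up.

How it is judged (in metres and radians):
At the end, for the whole second after the job is handed in: Each of the four specimens stands released and at rest in the holder with the rim of its own colour: its axis within 12 mm of the holder's centre, polished face up (within 0.1 rad of level), its underside on the recess floor (within 2.5 mm) (horizontal distance between specimen_red_center and holder_red_seat below 0.012 m and z of specimen_red_center in the frame of holder_red_seat between 0.0065 and 0.0115 m and angle between each of specimen_red_center, specimen_green_center, specimen_black_center, specimen_cream_center's own z axis and vertical below 0.1 rad and linear speed of each of specimen_red, specimen_green, specimen_black, specimen_cream below 0.02 m/s and contact force between each of specimen_red, specimen_green, specimen_black, specimen_cream and the fingers below 0.05 N and horizontal distance between specimen_green_center and holder_green_seat below 0.012 m and z of specimen_green_center in the frame of holder_green_seat between 0.0055 and 0.0105 m and horizontal distance between specimen_black_center and holder_black_seat below 0.012 m and z of specimen_black_center in the frame of holder_black_seat between 0.0075 and 0.0125 m and horizontal distance between specimen_cream_center and holder_cream_seat below 0.012 m and z of specimen_cream_center in the frame of holder_cream_seat between 0.0085 and 0.0135 m); the robot touches nothing.
It fails at once if a specimen falls free through the air (dropped from well above its holder or the mat) ((height (world z) of specimen_red_center above 0.06 m and contact force between specimen_red and anything else below 0.005 N) or (height (world z) of specimen_green_center above 0.06 m and contact force between specimen_green and anything else below 0.005 N) or (height (world z) of specimen_black_center above 0.06 m and contact force between specimen_black and anything else below 0.005 N) or (height (world z) of specimen_cream_center above 0.06 m and contact force between specimen_cream and anything else below 0.005 N)).
It fails at once if the loupe is pushed more than 20 mm from where it stood or tipped (distance of loupe_center from where it was at the start of the episode above 0.02 m or angle between loupe_center's own z axis and vertical above 0.3 rad).
It fails at once if the paste tin is pushed more than 20 mm from where it stood or tipped (distance of paste_tin_center from where it was at the start of the episode above 0.02 m or angle between paste_tin_center's own z axis and vertical above 0.3 rad).
It also fails if it takes over 90 s, if anything falls off the work surface, if the arm or the gripper's body presses on something with over 40 N, if the wrist force passes 120 N, or if a joint passes its speed limit or range.

ROBOT

A 7-joint arm with a two-finger parallel gripper is mounted at the origin on a cart in front of the work surface, level with it; the furniture and walls round the work are solid. World frame = base frame: x ahead of the robot, y to its left, z up, the work surface at z = 0. Lengths are in mm, angles in degrees, forces in N, time in s.
With the tool pointing down it reaches from about 400 to 875 mm from the base axis. Payload 6.5 kg.
Tool frame: the origin (TCP) lies on the centre line of the jaws, within the pads' length; the fingertips stand 25 mm ahead of it and the grasp point (between the pads) lies 6 mm ahead of it (nose_length is the distance from the TCP to the fingertips, in mm); z points along the fingers, y is the line along which they close (so a half turn about z gives the same grasp; the last joint's range is limited). The gripper opens to 88 mm and grips with 3 to 60 N. Pads are 18 mm wide; open, the fingers measure 123 mm over their backs; the gripper's body (75 mm by 187 mm) begins 45 mm behind the grasp point.
Start: joints at [-71.574, 30.733, -0.252, 88.115, 0.149, 61.152, -4.079], TCP at [245.793, 601.727, 263.716] pointing down, gripper open.
Joint ranges: [-154.64, 154.64], [-21.42, 123.67], [-72.66, 72.17], [13.99, 137.28], [-74.86, 254.86], [10.95, 109.41], [-158.01, 158.01]. Speed limits (degrees/s): [136.94, 136.94, 180, 180, 180, 180, 180].

INTERFACE

Orientations are given as a 3x3 rotation matrix whose columns are the frame's x, y, z axes.
In Python, from station import * gives the robot as it stands.
- The arm moves only by the shell command python3 -m handwheel 'ROWS'. ROWS is JSON, a list of rows, each an object with "dp": the shift along the world's x, y, z in mm, a list of three; "rot": the turn, a rotation vector about the world's x, y, z in degrees, a list of three; "gripper": the gripper command: -1 is shut, 1 is fully open, values between are in proportion. A call has 1 to 5 rows; each row shifts and turns the commanded pose from where the row before left it; what a row does not reach is not made up. A row lasts 1/8 s, in which the tool goes at most 62.5 mm and 10.7 degrees, less where a joint would pass 70% of its speed; a pose out of reach is approached as far as the arm can. A call with a gripper value outside its range is refused whole. The fingers move at their own pace and stop on an object; the grip force is fixed at half the most. Time passes only in rows, so rows that do not move let the fingers close. It gives the time, the measured TCP pose, the force, the opening and the grip force at its end, in the units of the state.
- state(): the state, without advancing time (a new reading comes with each control period).
- read_camera(name): name is "side" or "top"; returns (picture, depth): 384x512x3 uint8, blue, green, red; 384x512 float32, mm along the optical axis (not along the pixel's ray), 0 where there is no reading.
- camera_info(name): a dict with "intrinsics" (3x3 intrinsics, pixels), "rvec" (rotation vector, rad) and "tvec" (3), from world to camera coordinates, as OpenCV has them. Camera axes: x right, y down, z forward; pixel columns grow to the right and rows downward; lengths in mm; the calibration is good to about 2 mm. A picture is of the moment at which its call begins. camera_info takes no time and is no camera call.
- hand_in(): hands the job in; it is judged then, once.
The state is a dict: "clock": time; "joint_pos": joint angles; "dq": joint speeds; "tau": joint torques, N m; "position": TCP position; "tcp_rot": TCP orientation; "contact_force": force on the tool from outside, world axes, zero at the start; "ft_torque": the same for the moment, N m; "gripper_width": finger opening in mm; "grip_force": force on a finger pad.
Only numpy, scipy, OpenCV 4.12 (cv2) and the standard library are available. Lean on these libraries where they do the work, as an engineer would, in place of code of your own. Each camera call takes 0.05 s, during which the arm holds its last target. There are 200 camera calls.

## Working session

There is one attempt and no reset: what is moved stays moved. The work goes in short steps, Python scripts to look and compute and a shell command to move; the robot and the scene stay as the last step left them, time stands still between calls to the robot, and variables do not carry over. Pictures are saved under pics/ and viewed, at most 14 in all, crops included, and the job is handed in when it is done.

```bash
mkdir -p pics
python3 - <<'E'
from station import *
import cv2,numpy as np
for n in("top","side"):
    p,d=read_camera(n);cv2.imwrite(f"pics/{n}0.png",p);np.save(f"{n}0.npy",d)
    c=camera_info(n);R=cv2.Rodrigues(np.array(c["rvec"],float))[0];print(n,(-R.T@np.array(c["tvec"]).ravel()).round(),R.round(2).tolist())
s=state();print(s["position"],np.round(s["tcp_rot"],3).tolist(),s["gripper_width"],s["clock"])
E
```

```text
top [373.  91. 879.] [[0.02, -1.0, 0.04], [-0.99, -0.03, -0.14], [0.14, -0.03, -0.99]]
side [ 386. -586.  594.] [[0.99, -0.16, -0.0], [-0.1, -0.61, -0.79], [0.12, 0.78, -0.62]]
[245.59716334 601.29327741 262.9315462 ] [[-0.926, 0.378, -0.0], [0.378, 0.926, -0.001], [-0.0, -0.002, -1.0]] 88.14816029026026 0.1
```

View pics/top0.png

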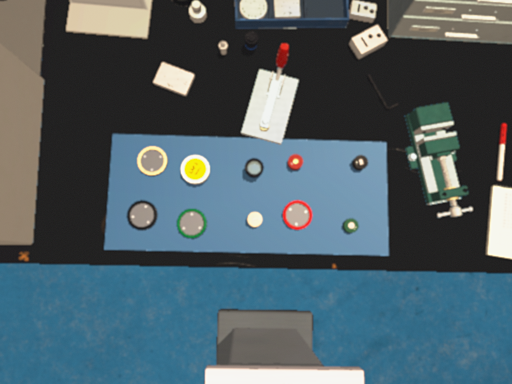

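View pics/side0.png

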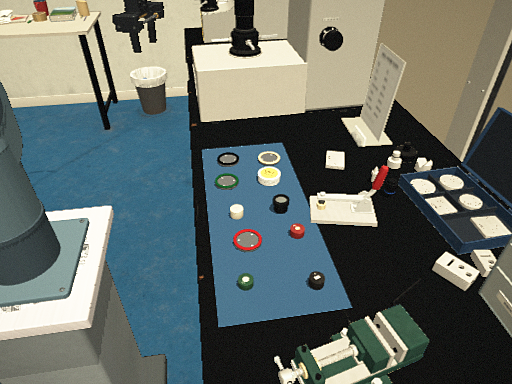

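Top view shows, as (col,row): holders cream (152,160), black (142,214), green (192,223) and red (297,215). Specimens are red (295,162), black (360,162), cream (254,219) and green (350,226). The tin is at (195,169) and the loupe at (254,168). The side view agrees with this layout.

```bash
cat > h.py <<'E'
import cv2,numpy as np
from station import *
def ray(n,uv,z):
    c=camera_info(n);R=cv2.Rodrigues(np.array(c["rvec"],float))[0];t=np.array(c["tvec"],float).ravel()
    o=-R.T@t;v=R.T@np.linalg.inv(np.array(c["intrinsics"],float))@[uv[0],uv[1],1]
    return o+v*(z-o[2])/v[2]
def blob(p,uv,r=26):
    # non-mat blob nearest uv
    h=cv2.cvtColor(p,cv2.COLOR_BGR2HSV);mat=cv2.inRange(h,(98,100,60),(118,255,255))
    m=cv2.bitwise_not(mat);w=np.zeros_like(m);cv2.circle(w,tuple(map(int,uv)),r,255,-1);m&=w
    cs=cv2.findContours(m,cv2.RETR_EXTERNAL,cv2.CHAIN_APPROX_NONE)[0]
    c=max(cs,key=lambda c:cv2.contourArea(c)-20*abs(cv2.pointPolygonTest(c,tuple(map(float,uv)),True))*(cv2.pointPolygonTest(c,tuple(map(float,uv)),False)<0))
    c=cv2.convexHull(c);M=cv2.moments(c);return (M['m10']/M['m00'],M['m01']/M['m00']),cv2.boundingRect(c)
T=dict(hcream=((152,160),(269,158),5),hblack=((142,214),(228,159),5),hgreen=((192,223),(227,181),5),hred=((297,215),(248,240),5),
 tin=((195,169),(269,176),11),loupe=((254,168),(281,204),17),red=((295,162),(297,230),9),black=((360,162),(316,280),10),cream=((254,219),(236,211),11),green=((350,226),(246,282),8))
E
python3 - <<'E'
from h import *
pt=cv2.imread("pics/top0.png");ps=cv2.imread("pics/side0.png")
for k,(a,b,z) in T.items():
    o=[k]
    for n,p,uv in(("top",pt,a),("side",ps,b)):
        c,bb=blob(p,uv,22 if k[0]=='h' or k=='tin' else 16);e=[ray(n,(bb[0],c[1]),z),ray(n,(bb[0]+bb[2],c[1]),z)]
        o+=[ray(n,c,z)[:2].round(1),"w%.0f"%np.linalg.norm(e[0]-e[1])]
    print(*o)
E
```

```text
hcream [569.  286.9] w69 [559.5 248.9] w66
hblack [452.7 299.4] w66 [451.3 298. ] w65
hgreen [443.1 192.1] w81 [436.3 196.6] w65
hred [460.7 -21.9] w95 [459.9 -21.6] w65
tin [550.7 187. ] w82 [554.  221.4] w65
loupe [556.2  71. ] w69 [553.3  72.3] w38
red [573.4 -16.2] w71 [572.2 -15.1] w38
black [ 577.3 -155.6] w71 [ 574.5 -153.5] w33
cream [449.6  68.4] w68 [447.7  68.5] w33
green [ 440.1 -133.1] w70 [ 440.  -132.9] w31
```

Run:
```python
from h import *
pt=cv2.imread("pics/top0.png");ps=cv2.imread("pics/side0.png")
for n,p,uvs in(("top",pt,[(225,200),(325,190)]),("side",ps,[(260,210),(280,290)])):
    print(n,[cv2.cvtColor(p,cv2.COLOR_BGR2HSV)[v,u].tolist() for u,v in uvs])
import h
def blob2(p,uv,r,mat):
    d=cv2.absdiff(p,np.full_like(p,mat)).max(2);m=(d>40).astype(np.uint8)*255
    w=np.zeros_like(m);cv2.circle(w,uv,r,255,-1);m&=w
    c=max(cv2.findContours(m,cv2.RETR_EXTERNAL,cv2.CHAIN_APPROX_NONE)[0],key=cv2.contourArea)
    c=cv2.convexHull(c);M=cv2.moments(c);return (M['m10']/M['m00'],M['m01']/M['m00']),cv2.boundingRect(c)
for k,(a,b,z) in T.items():
    c,bb=blob2(pt,a,20 if k[0]=='h' or k=='tin' else 16,pt[200,225])
    e=[ray("top",(bb[0],c[1]),z),ray("top",(bb[0]+bb[2],c[1]),z)]
    print(k,ray("top",c,z)[:2].round(1),"w%.0f"%np.linalg.norm(e[0]-e[1]),bb)
```

```text
top [[104, 97, 173], [102, 90, 179]]
side [[101, 119, 146], [102, 114, 145]]
hcream [568.3 286.9] w65 (137, 146, 31, 31)
hblack [452.7 301. ] w66 (126, 200, 32, 31)
hgreen [437.7 198.1] w62 (177, 209, 30, 30)
hred [461.5 -21.9] w65 (282, 200, 31, 30)
tin [549.7 195.5] w63 (180, 154, 30, 33)
loupe [552.9  74. ] w44 (243, 158, 21, 24)
red [572.6 -15.3] w36 (287, 154, 17, 18)
black [ 574.5 -152.5] w39 (350, 155, 18, 17)
cream [448.6  68.7] w35 (246, 211, 17, 18)
green [ 440.4 -132.3] w36 (342, 219, 17, 15)
```

```bash
python3 -m handwheel '[{"dp":[20,-53,-14],"rot":[0,0,2.2],"gripper":0.1},{"dp":[20,-53,-14],"rot":[0,0,2.2],"gripper":0.1},{"dp":[20,-53,-14],"rot":[0,0,2.2],"gripper":0.1},{"dp":[20,-53,-14],"rot":[0,0,2.2],"gripper":0.1},{"dp":[20,-53,-14],"rot":[0,0,2.2],"gripper":0.1}]'
python3 -m handwheel '[{"dp":[20,-53,-14],"rot":[0,0,2.2],"gripper":0.1},{"dp":[20,-53,-14],"rot":[0,0,2.2],"gripper":0.1},{"dp":[20,-53,-14],"rot":[0,0,2.2],"gripper":0.1},{"dp":[20,-53,-14],"rot":[0,0,2.2],"gripper":0.1},{"dp":[20,-53,-14],"rot":[0,0,2.2],"gripper":0.1}]'
python3 -m handwheel '[{"dp":[0,0,0],"rot":[0,0,0],"gripper":0.1},{"dp":[0,0,0],"rot":[0,0,0],"gripper":0.1}]'
```

```text
clock: 0.72
position: [346.1, 334.8, 193.2]
tcp_rot: [[-0.981, 0.193, 0.0], [0.193, 0.981, -0.0], [-0.0, -0.0, -1.0]]
contact_force: [0.4, 0.3, 0.2]
gripper_width: 48.6
grip_force: 0.0
clock: 1.35
position: [446.2, 70.1, 123.3]
tcp_rot: [[-1.0, 0.002, 0.0], [0.002, 1.0, 0.0], [-0.0, 0.0, -1.0]]
contact_force: [0.6, 0.8, -0.7]
gripper_width: 48.2
grip_force: 0.0
clock: 1.6
position: [445.5, 72.2, 123.6]
tcp_rot: [[-1.0, 0.004, -0.001], [0.004, 1.0, 0.0], [0.001, 0.0, -1.0]]
contact_force: [-1.0, 0.9, 0.6]
gripper_width: 47.9
grip_force: 0.0
```

```bash
python3 -m handwheel '[{"dp":[3,-3,-40],"rot":[0,0,0],"gripper":0.1},{"dp":[0,0,-30],"rot":[0,0,0],"gripper":0.1},{"dp":[0,0,-15],"rot":[0,0,0],"gripper":0.1},{"dp":[0,0,-6],"rot":[0,0,0],"gripper":0.1},{"dp":[0,0,0],"rot":[0,0,0],"gripper":0.1}]'
python3 - <<'E'
from h import *
for n in("top","side"):
    p,d=read_camera(n);u,v=T["cream"][0 if n=="top" else 1]
    cv2.imwrite(f"pics/{n}1.png",cv2.resize(p[v-50:v+50,u-60:u+60],None,fx=5,fy=5))
E
```

```text
clock: 2.22
position: [449.0, 69.3, 33.1]
tcp_rot: [[-1.0, 0.003, 0.0], [0.003, 1.0, 0.0], [-0.0, 0.0, -1.0]]
contact_force: [-0.4, 0.5, 0.3]
gripper_width: 48.5
grip_force: 0.0
```

View pics/side1.png

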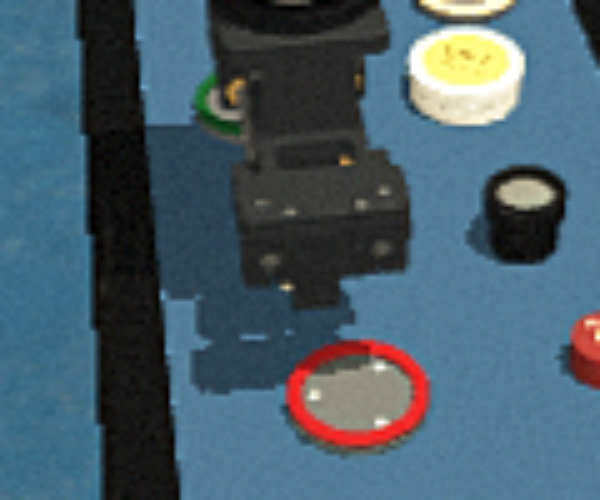

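The crop (centred on pixel (236,211) of the side image) shows the gripper down over the cream specimen, which its finger hides. The loupe and the red holder are clear of it. Next: close and lift.

```bash
python3 -m handwheel '[{"dp":[0,0,0],"rot":[0,0,0],"gripper":-1},{"dp":[0,0,0],"rot":[0,0,0],"gripper":-1},{"dp":[0,0,0],"rot":[0,0,0],"gripper":-1},{"dp":[0,0,0],"rot":[0,0,0],"gripper":-1}]'
python3 -m handwheel '[{"dp":[0,0,3],"rot":[0,0,0],"gripper":-1},{"dp":[0,0,10],"rot":[0,0,0],"gripper":-1},{"dp":[0,0,15],"rot":[0,0,0],"gripper":-1},{"dp":[0,0,20],"rot":[0,0,0],"gripper":-1},{"dp":[0,0,0],"rot":[0,0,0],"gripper":-1}]'
```

```text
clock: 2.82
position: [449.1, 68.8, 33.1]
tcp_rot: [[-1.0, 0.004, 0.001], [0.004, 1.0, 0.0], [-0.001, 0.0, -1.0]]
contact_force: [-1.0, -0.3, 7.0]
gripper_width: 29.2
grip_force: 30.0
clock: 3.45
position: [450.0, 68.9, 82.4]
tcp_rot: [[-1.0, 0.004, 0.003], [0.004, 1.0, 0.001], [-0.003, 0.001, -1.0]]
contact_force: [0.8, 0.1, -1.0]
gripper_width: 29.1
grip_force: 30.0
```

```bash
python3 -m handwheel '[{"dp":[12,22,0],"rot":[0,0,0],"gripper":-1},{"dp":[29,54,0],"rot":[0,0,0],"gripper":-1},{"dp":[29,54,0],"rot":[0,0,0],"gripper":-1},{"dp":[29,54,0],"rot":[0,0,0],"gripper":-1},{"dp":[18,34,0],"rot":[0,0,0],"gripper":-1}]'
python3 -m handwheel '[{"dp":[0,0,-20],"rot":[0,0,0],"gripper":-1},{"dp":[0,0,-13],"rot":[0,0,0],"gripper":-1},{"dp":[0,0,-4],"rot":[0,0,0],"gripper":-1},{"dp":[0,0,0],"rot":[0,0,0],"gripper":-1}]'
python3 - <<'E'
from h import *
for n in("top","side"):
    p,d=read_camera(n);u,v=T["hcream"][0 if n=="top" else 1]
    cv2.imwrite(f"pics/{n}2.png",cv2.resize(p[v-40:v+60,u-60:u+60],None,fx=5,fy=5))
E
```

```text
clock: 4.08
position: [566.2, 290.2, 80.3]
tcp_rot: [[-1.0, 0.001, 0.0], [0.001, 1.0, 0.001], [-0.0, 0.001, -1.0]]
contact_force: [0.0, -0.4, -0.2]
gripper_width: 29.2
grip_force: 30.0
clock: 4.58
position: [565.5, 285.4, 43.4]
tcp_rot: [[-1.0, 0.005, -0.001], [0.005, 1.0, -0.001], [0.001, -0.001, -1.0]]
contact_force: [0.2, 0.4, 0.5]
gripper_width: 29.0
grip_force: 30.0
```

View pics/side2.png

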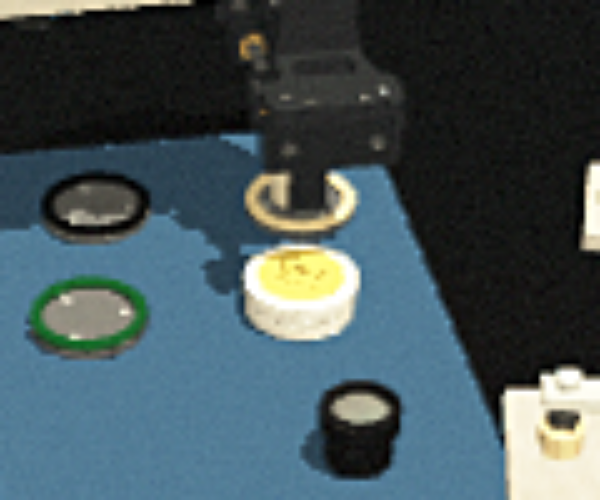

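The gripper holds the cream specimen over the cream ring, around crop (300,205), and is well centred. Next: lower it, check the force, and release.

```bash
python3 -m handwheel '[{"dp":[1,1,-2],"rot":[0,0,0],"gripper":-1},{"dp":[0,0,-2],"rot":[0,0,0],"gripper":-1},{"dp":[0,0,0],"rot":[0,0,0],"gripper":-1}]'
```

```text
clock: 5.05
position: [566.7, 287.7, 39.6]
tcp_rot: [[-1.0, 0.004, -0.0], [0.004, 1.0, -0.0], [0.0, -0.0, -1.0]]
contact_force: [-0.6, 0.4, -1.1]
gripper_width: 28.9
grip_force: 30.0
```

```bash
python3 -m handwheel '[{"dp":[0,0,-1],"rot":[0,0,0],"gripper":-1},{"dp":[0,0,0],"rot":[0,0,0],"gripper":-1}]'
```

```text
clock: 5.3
position: [566.9, 287.8, 39.2]
tcp_rot: [[-1.0, 0.004, 0.0], [0.004, 1.0, 0.0], [-0.0, 0.0, -1.0]]
contact_force: [-1.6, -0.6, 4.2]
gripper_width: 29.2
grip_force: 30.0
```

```bash
python3 -m handwheel '[{"dp":[0,0,0],"rot":[0,0,0],"gripper":0.1},{"dp":[0,0,0],"rot":[0,0,0],"gripper":0.1},{"dp":[0,0,5],"rot":[0,0,0],"gripper":0.1},{"dp":[0,0,20],"rot":[0,0,0],"gripper":0.1},{"dp":[0,0,20],"rot":[0,0,0],"gripper":0.1}]'
python3 -m handwheel '[{"dp":[1,-40,0],"rot":[0,0,0],"gripper":0.1},{"dp":[1,-60,0],"rot":[0,0,0],"gripper":0.1},{"dp":[2,-60,0],"rot":[0,0,0],"gripper":0.1},{"dp":[1,-60,0],"rot":[0,0,0],"gripper":0.1},{"dp":[1,-60,0],"rot":[0,0,0],"gripper":0.1}]'
python3 -m handwheel '[{"dp":[0,-23,0],"rot":[0,0,0],"gripper":0.1},{"dp":[0,0,0],"rot":[0,0,0],"gripper":0.1}]'
python3 - <<'E'
from h import *
for n in("top","side"):
    p,d=read_camera(n);u,v=T["hcream"][0 if n=="top" else 1]
    cv2.imwrite(f"pics/{n}3.png",cv2.resize(p[v-40:v+60,u-60:u+60],None,fx=5,fy=5))
E
```

```text
clock: 5.92
position: [567.2, 287.9, 85.6]
tcp_rot: [[-1.0, 0.004, 0.001], [0.004, 1.0, 0.0], [-0.001, 0.0, -1.0]]
contact_force: [0.1, -0.3, 0.3]
gripper_width: 48.3
grip_force: 0.0
clock: 6.55
position: [573.6, 5.8, 85.5]
tcp_rot: [[-1.0, 0.004, 0.003], [0.004, 1.0, 0.0], [-0.003, 0.0, -1.0]]
contact_force: [0.9, -0.4, -0.6]
gripper_width: 48.6
grip_force: 0.0
clock: 6.8
position: [573.4, -17.8, 85.2]
tcp_rot: [[-1.0, 0.008, 0.002], [0.008, 1.0, -0.001], [-0.002, -0.001, -1.0]]
contact_force: [-0.0, 0.0, 0.2]
gripper_width: 48.7
grip_force: 0.0
```

View pics/side3.png

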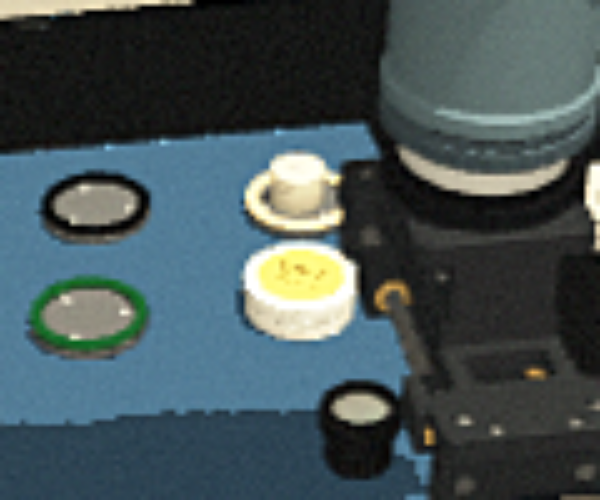

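Cream stands upright inside its ring at crop (298,185), and the tin and loupe are undisturbed. Next: red.

```bash
python3 -m handwheel '[{"dp":[-1,2,-25],"rot":[0,0,0],"gripper":0.1},{"dp":[0,0,-18],"rot":[0,0,0],"gripper":0.1},{"dp":[0,0,-10],"rot":[0,0,0],"gripper":0.1},{"dp":[0,0,0],"rot":[0,0,0],"gripper":0.1},{"dp":[0,0,0],"rot":[0,0,0],"gripper":-1}]'
python3 -m handwheel '[{"dp":[0,0,0],"rot":[0,0,0],"gripper":-1},{"dp":[0,0,0],"rot":[0,0,0],"gripper":-1},{"dp":[0,0,0],"rot":[0,0,0],"gripper":-1},{"dp":[0,0,0],"rot":[0,0,0],"gripper":-1}]'
```

```text
clock: 7.52
position: [572.3, -13.2, 31.2]
tcp_rot: [[-1.0, 0.004, 0.001], [0.004, 1.0, -0.0], [-0.001, 0.0, -1.0]]
contact_force: [-0.2, -1.1, -0.5]
gripper_width: 40.5
grip_force: 0.0
clock: 8.02
position: [572.3, -13.4, 31.3]
tcp_rot: [[-1.0, 0.004, 0.001], [0.004, 1.0, -0.0], [-0.001, -0.0, -1.0]]
contact_force: [-1.1, 0.1, 5.6]
gripper_width: 30.9
grip_force: 30.0
```

```bash
python3 -m handwheel '[{"dp":[0,0,3],"rot":[0,0,0],"gripper":-1},{"dp":[0,0,15],"rot":[0,0,0],"gripper":-1},{"dp":[0,0,20],"rot":[0,0,0],"gripper":-1},{"dp":[-10,-1,10],"rot":[0,0,0],"gripper":-1},{"dp":[-35,-3,0],"rot":[0,0,0],"gripper":-1}]'
python3 -m handwheel '[{"dp":[-40,-3,0],"rot":[0,0,0],"gripper":-1},{"dp":[-26,-2,0],"rot":[0,0,0],"gripper":-1},{"dp":[0,0,-20],"rot":[0,0,0],"gripper":-1},{"dp":[0,0,-15],"rot":[0,0,0],"gripper":-1},{"dp":[0,0,-3],"rot":[0,0,0],"gripper":-1}]'
python3 -m handwheel '[{"dp":[0,0,-2],"rot":[0,0,0],"gripper":-1},{"dp":[0,0,0],"rot":[0,0,0],"gripper":-1}]'
```

```text
clock: 8.65
position: [528.1, -17.1, 80.5]
tcp_rot: [[-1.0, 0.004, 0.005], [0.004, 1.0, 0.0], [-0.005, 0.0, -1.0]]
contact_force: [-1.0, -0.0, -0.4]
gripper_width: 30.8
grip_force: 30.0
clock: 9.28
position: [460.3, -22.3, 40.1]
tcp_rot: [[-1.0, 0.004, -0.001], [0.004, 1.0, -0.0], [0.001, -0.0, -1.0]]
contact_force: [-0.5, 0.0, -1.0]
gripper_width: 31.1
grip_force: 30.0
clock: 9.52
position: [461.1, -22.3, 38.9]
tcp_rot: [[-1.0, 0.004, 0.0], [0.004, 1.0, 0.0], [-0.0, 0.0, -1.0]]
contact_force: [-1.3, 0.5, -0.4]
gripper_width: 31.5
grip_force: 30.0
```

```bash
python3 -m handwheel '[{"dp":[0,0,-1],"rot":[0,0,0],"gripper":-1},{"dp":[0,0,0],"rot":[0,0,0],"gripper":-1}]'
python3 -m handwheel '[{"dp":[0,0,-0.7],"rot":[0,0,0],"gripper":-1},{"dp":[0,0,0],"rot":[0,0,0],"gripper":-1}]'
```

```text
clock: 9.78
position: [460.9, -22.3, 37.8]
tcp_rot: [[-1.0, 0.004, 0.0], [0.004, 1.0, 0.0], [-0.0, 0.0, -1.0]]
contact_force: [-0.5, 0.6, -0.3]
gripper_width: 31.3
grip_force: 30.0
clock: 10.02
position: [460.9, -22.3, 37.3]
tcp_rot: [[-1.0, 0.004, 0.0], [0.004, 1.0, 0.0], [-0.0, 0.0, -1.0]]
contact_force: [-0.9, 0.1, 4.0]
gripper_width: 31.2
grip_force: 32.4
```

```bash
python3 -m handwheel '[{"dp":[0,0,0],"rot":[0,0,0],"gripper":0.1},{"dp":[0,0,0],"rot":[0,0,0],"gripper":0.1},{"dp":[0,0,5],"rot":[0,0,0],"gripper":0.1},{"dp":[0,0,20],"rot":[0,0,0],"gripper":0.1},{"dp":[0,0,20],"rot":[0,0,0],"gripper":0.1}]'
python3 -m handwheel '[{"dp":[-5,-30,0],"rot":[0,0,0],"gripper":0.1},{"dp":[-10,-50,0],"rot":[0,0,0],"gripper":0.1},{"dp":[-6,-30,0],"rot":[0,0,0],"gripper":0.1},{"dp":[0,0,0],"rot":[0,0,0],"gripper":0.1}]'
python3 - <<'E'
from h import *
p,d=read_camera("side");cv2.imwrite("pics/side4.png",cv2.resize(p[180:320,190:350],None,fx=4,fy=4))
E
```

```text
clock: 10.65
position: [460.4, -22.7, 82.5]
tcp_rot: [[-1.0, 0.004, -0.001], [0.004, 1.0, -0.0], [0.001, -0.0, -1.0]]
contact_force: [0.2, -0.2, -0.3]
gripper_width: 48.5
grip_force: 0.0
clock: 11.15
position: [438.8, -135.1, 82.2]
tcp_rot: [[-1.0, 0.009, -0.0], [0.009, 1.0, -0.001], [0.0, -0.001, -1.0]]
contact_force: [-0.3, 0.5, -0.2]
gripper_width: 48.8
grip_force: 0.0
```

View pics/side4.png

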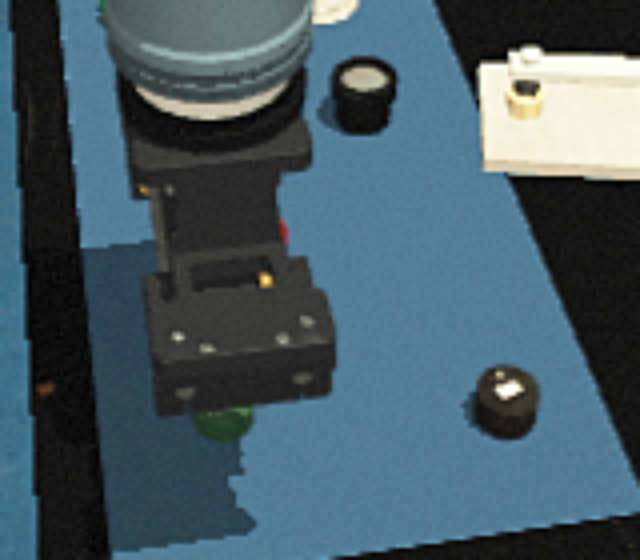

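The gripper hides the red holder. Green specimen is directly below the jaws at crop (222,420), and black stands at (507,400). Next: pick green.

```bash
python3 -m handwheel '[{"dp":[1,1,-25],"rot":[0,0,0],"gripper":0.1},{"dp":[0,0,-17],"rot":[0,0,0],"gripper":0.1},{"dp":[0,0,-9],"rot":[0,0,0],"gripper":0.1},{"dp":[0,0,0],"rot":[0,0,0],"gripper":0.1},{"dp":[0,0,0],"rot":[0,0,0],"gripper":-1}]'
python3 -m handwheel '[{"dp":[0,0,0],"rot":[0,0,0],"gripper":-1},{"dp":[0,0,0],"rot":[0,0,0],"gripper":-1},{"dp":[0,0,0],"rot":[0,0,0],"gripper":-1},{"dp":[0,0,0],"rot":[0,0,0],"gripper":-1}]'
```

```text
clock: 11.82
position: [441.1, -131.2, 31.4]
tcp_rot: [[-1.0, 0.004, 0.001], [0.004, 1.0, -0.0], [-0.001, -0.0, -1.0]]
contact_force: [-0.7, 1.2, -0.1]
gripper_width: 40.7
grip_force: 0.0
clock: 12.32
position: [441.2, -131.4, 31.5]
tcp_rot: [[-1.0, 0.004, 0.001], [0.004, 1.0, -0.0], [-0.001, -0.0, -1.0]]
contact_force: [-0.7, 0.6, 5.8]
gripper_width: 29.0
grip_force: 30.0
```

```bash
python3 -m handwheel '[{"dp":[0,0,3],"rot":[0,0,0],"gripper":-1},{"dp":[0,0,15],"rot":[0,0,0],"gripper":-1},{"dp":[0,0,20],"rot":[0,0,0],"gripper":-1},{"dp":[0,10,10],"rot":[0,0,0],"gripper":-1},{"dp":[0,40,0],"rot":[0,0,0],"gripper":-1}]'
python3 -m handwheel '[{"dp":[0,55,0],"rot":[0,0,0],"gripper":-1},{"dp":[0,55,0],"rot":[0,0,0],"gripper":-1},{"dp":[-2,55,0],"rot":[0,0,0],"gripper":-1},{"dp":[-2,55,0],"rot":[0,0,0],"gripper":-1},{"dp":[0,40,0],"rot":[0,0,0],"gripper":-1}]'
python3 -m handwheel '[{"dp":[0,19,-5],"rot":[0,0,0],"gripper":-1},{"dp":[0,0,-20],"rot":[0,0,0],"gripper":-1},{"dp":[0,0,-12],"rot":[0,0,0],"gripper":-1},{"dp":[0,0,-3],"rot":[0,0,0],"gripper":-1},{"dp":[0,0,0],"rot":[0,0,0],"gripper":-1}]'
```

```text
clock: 12.95
position: [441.6, -82.2, 80.3]
tcp_rot: [[-1.0, 0.008, 0.003], [0.008, 1.0, -0.001], [-0.003, -0.001, -1.0]]
contact_force: [0.4, 1.0, 0.0]
gripper_width: 28.7
grip_force: 30.0
clock: 13.58
position: [435.8, 182.2, 79.4]
tcp_rot: [[-1.0, 0.001, -0.0], [0.001, 1.0, 0.001], [0.0, 0.001, -1.0]]
contact_force: [1.4, -0.1, -0.3]
gripper_width: 28.9
grip_force: 30.0
clock: 14.2
position: [436.9, 197.0, 39.0]
tcp_rot: [[-1.0, 0.005, -0.0], [0.005, 1.0, -0.0], [0.0, -0.0, -1.0]]
contact_force: [0.3, -0.8, -0.4]
gripper_width: 29.0
grip_force: 30.0
```

```bash
python3 -m handwheel '[{"dp":[0,0,-1],"rot":[0,0,0],"gripper":-1},{"dp":[0,0,0],"rot":[0,0,0],"gripper":-1}]'
python3 -m handwheel '[{"dp":[0,0,-0.5],"rot":[0,0,0],"gripper":-1},{"dp":[0,0,0],"rot":[0,0,0],"gripper":-1}]'
python3 - <<'E'
from h import *
p,d=read_camera("side");cv2.imwrite("pics/side5.png",cv2.resize(p[140:280,200:340],None,fx=4,fy=4))
E
```

```text
clock: 14.45
position: [437.0, 197.7, 38.3]
tcp_rot: [[-1.0, 0.004, 0.001], [0.004, 1.0, 0.0], [-0.001, 0.0, -1.0]]
contact_force: [-0.0, 0.4, -0.4]
gripper_width: 29.0
grip_force: 30.0
clock: 14.7
position: [436.8, 197.8, 37.6]
tcp_rot: [[-1.0, 0.004, 0.0], [0.004, 1.0, 0.0], [-0.0, 0.0, -1.0]]
contact_force: [-0.5, 0.1, 0.8]
gripper_width: 28.8
grip_force: 30.0
```

View pics/side5.png

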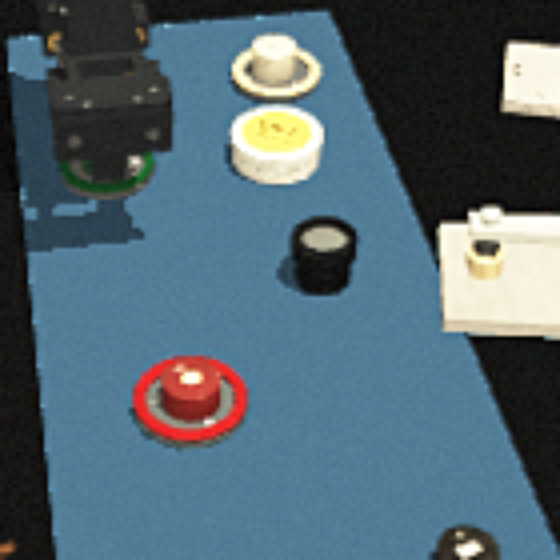

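Red sits level and centred in the red ring at crop (190,390), cream is fine at (274,60), and green is over its ring. Next: settle green, release it, and go to black.

```bash
python3 -m handwheel '[{"dp":[0,0,-0.4],"rot":[0,0,0],"gripper":-1},{"dp":[0,0,0],"rot":[0,0,0],"gripper":-1}]'
python3 -m handwheel '[{"dp":[0,0,0],"rot":[0,0,0],"gripper":0.1},{"dp":[0,0,0],"rot":[0,0,0],"gripper":0.1},{"dp":[0,0,5],"rot":[0,0,0],"gripper":0.1},{"dp":[0,0,20],"rot":[0,0,0],"gripper":0.1},{"dp":[0,0,20],"rot":[0,0,0],"gripper":0.1}]'
python3 -m handwheel '[{"dp":[17,-44,0],"rot":[0,0,0],"gripper":0.1},{"dp":[17,-44,0],"rot":[0,0,0],"gripper":0.1},{"dp":[17,-44,0],"rot":[0,0,0],"gripper":0.1},{"dp":[17,-44,0],"rot":[0,0,0],"gripper":0.1},{"dp":[17,-44,0],"rot":[0,0,0],"gripper":0.1}]'
python3 -m handwheel '[{"dp":[17,-44,0],"rot":[0,0,0],"gripper":0.1},{"dp":[17,-44,0],"rot":[0,0,0],"gripper":0.1},{"dp":[18,-43,0],"rot":[0,0,0],"gripper":0.1},{"dp":[0,0,-10],"rot":[0,0,0],"gripper":0.1},{"dp":[0,0,0],"rot":[0,0,0],"gripper":0.1}]'
```

```text
clock: 15.0
position: [436.8, 197.8, 37.5]
tcp_rot: [[-1.0, 0.004, 0.0], [0.004, 1.0, 0.0], [-0.0, 0.0, -1.0]]
contact_force: [-1.1, -1.5, 6.3]
gripper_width: 29.5
grip_force: 30.0
clock: 15.62
position: [436.3, 197.1, 82.4]
tcp_rot: [[-1.0, 0.004, -0.001], [0.004, 1.0, -0.001], [0.001, -0.001, -1.0]]
contact_force: [0.1, -0.6, 0.1]
gripper_width: 48.3
grip_force: 0.0
clock: 16.25
position: [521.7, -24.1, 82.1]
tcp_rot: [[-1.0, 0.004, -0.001], [0.004, 1.0, -0.0], [0.001, -0.0, -1.0]]
contact_force: [0.3, -0.4, -0.5]
gripper_width: 48.5
grip_force: 0.0
clock: 16.88
position: [572.4, -152.5, 71.0]
tcp_rot: [[-1.0, 0.004, -0.003], [0.004, 1.0, 0.001], [0.003, 0.001, -1.0]]
contact_force: [-0.8, 0.5, -0.4]
gripper_width: 48.4
grip_force: 0.0
```

```bash
python3 -m handwheel '[{"dp":[1,0,-18],"rot":[0,0,0],"gripper":0.1},{"dp":[0,0,-14],"rot":[0,0,0],"gripper":0.1},{"dp":[0,0,-7],"rot":[0,0,0],"gripper":0.1},{"dp":[0,0,0],"rot":[0,0,0],"gripper":0.1},{"dp":[0,0,0],"rot":[0,0,0],"gripper":-1}]'
python3 -m handwheel '[{"dp":[0,0,0],"rot":[0,0,0],"gripper":-1},{"dp":[0,0,0],"rot":[0,0,0],"gripper":-1},{"dp":[0,0,0],"rot":[0,0,0],"gripper":-1},{"dp":[0,0,0],"rot":[0,0,0],"gripper":-1}]'
```

```text
clock: 17.5
position: [575.1, -153.3, 33.4]
tcp_rot: [[-1.0, 0.004, 0.001], [0.004, 1.0, -0.0], [-0.001, -0.0, -1.0]]
contact_force: [0.7, -0.5, -0.0]
gripper_width: 40.7
grip_force: 0.0
clock: 18.0
position: [575.1, -153.4, 33.6]
tcp_rot: [[-1.0, 0.004, 0.001], [0.004, 1.0, -0.0], [-0.001, -0.0, -1.0]]
contact_force: [-0.8, 0.7, 4.5]
gripper_width: 29.3
grip_force: 30.0
```

```bash
python3 -m handwheel '[{"dp":[0,0,3],"rot":[0,0,0],"gripper":-1},{"dp":[0,0,15],"rot":[0,0,0],"gripper":-1},{"dp":[0,0,20],"rot":[0,0,0],"gripper":-1},{"dp":[-3,10,10],"rot":[0,0,0],"gripper":-1},{"dp":[-11,40,0],"rot":[0,0,0],"gripper":-1}]'
python3 -m handwheel '[{"dp":[-16,55,0],"rot":[0,0,0],"gripper":-1},{"dp":[-16,55,0],"rot":[0,0,0],"gripper":-1},{"dp":[-16,55,0],"rot":[0,0,0],"gripper":-1},{"dp":[-15,55,0],"rot":[0,0,0],"gripper":-1},{"dp":[-15,55,0],"rot":[0,0,0],"gripper":-1}]'
python3 -m handwheel '[{"dp":[-14,55,0],"rot":[0,0,0],"gripper":-1},{"dp":[-12,45,0],"rot":[0,0,0],"gripper":-1},{"dp":[-5,28,0],"rot":[0,0,0],"gripper":-1},{"dp":[0,0,-20],"rot":[0,0,0],"gripper":-1},{"dp":[0,0,0],"rot":[0,0,0],"gripper":-1}]'
```

```text
clock: 18.62
position: [561.8, -104.9, 83.0]
tcp_rot: [[-1.0, 0.008, 0.004], [0.008, 1.0, -0.002], [-0.004, -0.002, -1.0]]
contact_force: [-0.0, 1.4, -0.4]
gripper_width: 29.3
grip_force: 30.0
clock: 19.25
position: [481.8, 174.1, 81.9]
tcp_rot: [[-1.0, 0.003, 0.001], [0.003, 1.0, 0.001], [-0.001, 0.001, -1.0]]
contact_force: [0.3, -0.1, -0.6]
gripper_width: 29.2
grip_force: 30.0
clock: 19.88
position: [450.3, 299.8, 60.7]
tcp_rot: [[-1.0, 0.003, -0.002], [0.003, 1.0, -0.001], [0.002, -0.001, -1.0]]
contact_force: [-0.5, -0.1, -0.8]
gripper_width: 29.1
grip_force: 30.0
```

Seating TCP height is 33.6 + 6 ≈ 39.6.

```bash
python3 -m handwheel '[{"dp":[0,0,-12],"rot":[0,0,0],"gripper":-1},{"dp":[0,0,-6],"rot":[0,0,0],"gripper":-1},{"dp":[0,0,-2],"rot":[0,0,0],"gripper":-1},{"dp":[0,0,0],"rot":[0,0,0],"gripper":-1}]'
python3 -m handwheel '[{"dp":[0,0,-0.7],"rot":[0,0,0],"gripper":-1},{"dp":[0,0,0],"rot":[0,0,0],"gripper":-1}]'
```

```text
clock: 20.38
position: [451.9, 299.6, 41.1]
tcp_rot: [[-1.0, 0.004, -0.0], [0.004, 1.0, -0.0], [0.0, -0.0, -1.0]]
contact_force: [-0.2, 0.1, -0.4]
gripper_width: 29.3
grip_force: 30.0
clock: 20.62
position: [451.9, 299.8, 40.5]
tcp_rot: [[-1.0, 0.004, 0.0], [0.004, 1.0, 0.0], [-0.0, 0.0, -1.0]]
contact_force: [-1.0, -1.0, -1.7]
gripper_width: 28.9
grip_force: 30.0
```

```bash
python3 -m handwheel '[{"dp":[0,0,-0.7],"rot":[0,0,0],"gripper":-1},{"dp":[0,0,0],"rot":[0,0,0],"gripper":-1}]'
python3 -m handwheel '[{"dp":[0,0,-0.4],"rot":[0,0,0],"gripper":-1},{"dp":[0,0,0],"rot":[0,0,0],"gripper":-1}]'
```

```text
clock: 20.88
position: [451.8, 299.7, 39.7]
tcp_rot: [[-1.0, 0.004, -0.0], [0.004, 1.0, -0.0], [0.0, -0.0, -1.0]]
contact_force: [-0.3, -0.2, -0.2]
gripper_width: 29.0
grip_force: 30.0
clock: 21.12
position: [451.8, 299.8, 39.5]
tcp_rot: [[-1.0, 0.004, 0.0], [0.004, 1.0, 0.0], [-0.0, 0.0, -1.0]]
contact_force: [-1.7, -1.0, 4.3]
gripper_width: 29.0
grip_force: 30.0
```

Contact. Next: release, back off upward and out of both views, then inspect.

```bash
python3 -m handwheel '[{"dp":[0,0,0],"rot":[0,0,0],"gripper":0.1},{"dp":[0,0,0],"rot":[0,0,0],"gripper":0.1},{"dp":[0,0,5],"rot":[0,0,0],"gripper":0.1},{"dp":[0,0,30],"rot":[0,0,0],"gripper":0.1},{"dp":[0,0,45],"rot":[0,0,0],"gripper":0.1}]'
python3 -m handwheel '[{"dp":[-20,50,20],"rot":[0,0,0],"gripper":0.1},{"dp":[-20,50,20],"rot":[0,0,0],"gripper":0.1},{"dp":[-20,50,20],"rot":[0,0,0],"gripper":0.1},{"dp":[-20,50,20],"rot":[0,0,0],"gripper":0.1},{"dp":[-20,50,20],"rot":[0,0,0],"gripper":0.1}]'
python3 -m handwheel '[{"dp":[0,0,0],"rot":[0,0,0],"gripper":0.1},{"dp":[0,0,0],"rot":[0,0,0],"gripper":0.1}]'
python3 - <<'E'
from h import *
p,d=read_camera("side");a=cv2.resize(p[140:280,200:340],None,fx=4,fy=4)
q,d=read_camera("top");b=cv2.resize(q[135:250,115:330],None,fx=3.7,fy=3.7)
cv2.imwrite("pics/side6.png",a);cv2.imwrite("pics/top6.png",b)
E
```

```text
clock: 21.75
position: [451.0, 299.2, 119.5]
tcp_rot: [[-1.0, 0.004, -0.002], [0.004, 1.0, -0.002], [0.002, -0.002, -1.0]]
contact_force: [0.5, 0.8, -0.2]
gripper_width: 48.6
grip_force: 0.0
clock: 22.38
position: [354.3, 544.9, 217.3]
tcp_rot: [[-1.0, 0.011, 0.0], [0.011, 1.0, -0.01], [-0.0, -0.01, -1.0]]
contact_force: [0.8, 2.7, 0.2]
gripper_width: 42.6
grip_force: 0.0
clock: 22.62
position: [351.8, 549.3, 219.2]
tcp_rot: [[-1.0, 0.003, 0.0], [0.003, 1.0, -0.001], [-0.0, -0.001, -1.0]]
contact_force: [0.5, 0.2, -0.1]
gripper_width: 48.2
grip_force: 0.0
```

View pics/side6.png

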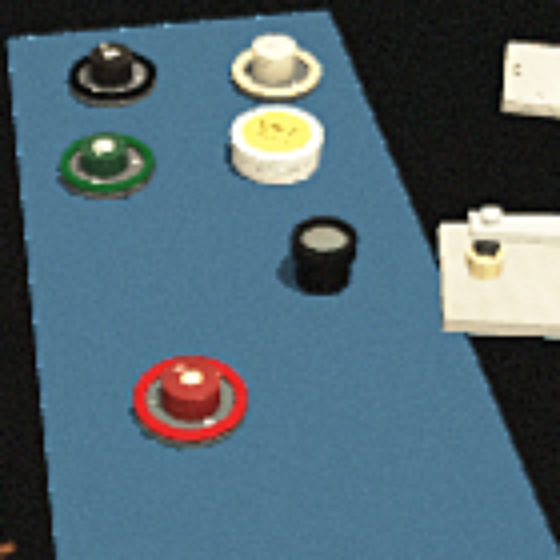

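View pics/top6.png

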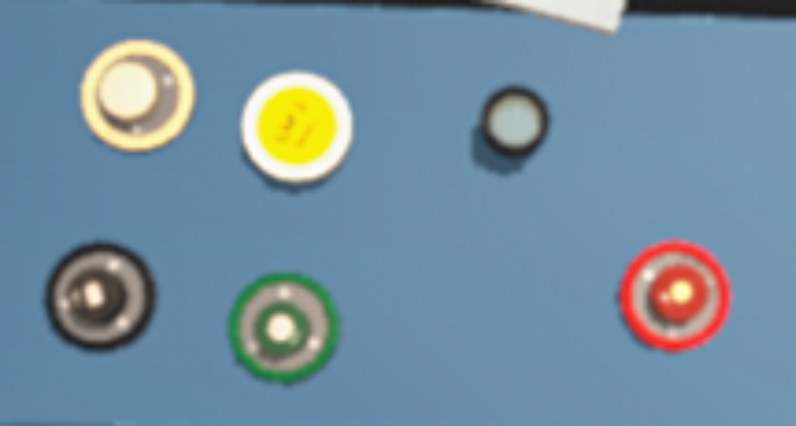

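The side view shows all four specimens upright in their matching rings. In the top view cream (130,90), black (95,295), green (281,326) and red (680,292) all sit within about 5 mm of their ring centres, and part of that is parallax. The tin and loupe have not moved.

```bash
python3 -c "from station import *; print(hand_in())"
```

```text
the job is handed in; nothing more can be done
None
```

All four specimens stand upright in the holders of their own colour, the magnifier and tin are where they stood, and the job was handed in at about 23 s on the robot's clock; no verdict came back.

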